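# Bleed check of a lever coffee press

### The job

Check that the dry lever coffee press keeps its pressure while the air bleeds off: push the wooden handle down until the gauge needle stands at the set pointer on the dial's rim and keep it there for eight seconds, following the sinking lever, before the lever reaches the bottom of its stroke and without ever driving the needle past the last tick. Then ease the pressure off gently, not letting the handle fly up, until the needle is back at zero, and let go; the lever then creeps back up by itself. Leave the other things on the counter alone.

Things in the scene. Friction and masses are not known exactly. Their poses are not given: they have to be found in the camera images.
- press: steel lever coffee press, fixed: base plate 220 x 170 mm, two cheek plates 227 mm high with the lever's axle between them, a short cylinder in front. Origin on the counter below the axle, which is 200 mm above it; x points away from the handle (the lever reaches to -x), y along the axle, z up. The round brass gauge stands on the press arm, above the axle
- handle (a point): centre of the wooden handle, a round bar 34 mm thick, 130 mm long, parallel to the axle, 250 mm from it at the end of the hand lever; starts 109 mm above the axle's height and goes down on an arc about it. Can be pushed down from above with closed fingertips. Angle of the handle below level = joint press_arm + spring deflection
- lever: hand lever, steel rod 18 mm thick with the handle, 0.2 kg; origin on the axle, handle at -250 mm on its x. It turns on the axle against a spring anchored to the press arm: deflection 0 to 0.33 rad, nominal 16 N m/rad plus 0.45 N m preload (0.24 rad takes about 16 N on the handle). Let go suddenly it flies up
- press_arm (a joint): yoke with a 1.85 kg (+-50 %) return weight 85 mm behind and 70 mm above the axle; rad, 0 level, positive handle-down; starts at its top stop -0.45, bottom stop +0.55. Spring drives it down against air dashpot (55 N m s/rad), friction 0.3 N m, weight (2 N m at the top, less further down): sinks 0.01 to 0.07 rad/s at the set pointer; hand held still, the reading falls. Released it creeps up
- set_pointer (a joint): angle of the set pointer on the dial's scale, rad clockwise from the zero tick; it stays where it was set, 1.7 to 2.1, another value each time
- needle_tip (a point): tip of the black needle, 48 mm from the dial's centre; its x axis points along the needle, z out of the dial. It reads clockwise, and settles at 8 times the spring deflection of the hand lever, but it sits on a hair spring and swings: it lags and overshoots (natural frequency about 5 rad/s, damping ratio about 0.4)
- set_tip (a point): inner point of the set pointer, a dark steel tab 14 mm long on the dial's rim, 48 mm from the dial's centre; its x axis points outward through the tab, z out of the dial
- dial (a point): centre of the gauge's dial (radius 68 mm), 165 mm above the axle on the press arm, tilting with it; axes of the press arm: z out of the dial, x away from the handle. Scale, seen on the dial's face, clockwise in rad: zero tick 1.3 rad counterclockwise from x, ticks every 0.25 rad, the last at 2.5
- fruit_bowl: bystander: wooden bowl with three pears, 210 mm wide; origin under its centre
- mug: bystander: white mug, 80 mm wide, 90 mm high; origin under its centre
- tamper: bystander: steel coffee tamper, 56 mm wide, 84 mm high; origin under its centre
- vase: bystander: amber glass bottle vase, 120 mm wide, 190 mm high; origin under its centre

How it is judged:
On the way:
1. the needle is kept within 0.11 rad of the set pointer for eight seconds, with the press arm still above the bottom of its stroke (below 0.5 rad) (angle between the x axis of needle_tip and the x axis of set_tip, either way round below 0.11 rad and value of joint press_arm below 0.5 rad), for 8 s.
At the end, for the whole second after the job is handed in: The needle is back at zero (under 0.15 rad), the lever is released and at most creeping up slowly (under 0.1 rad/s), not at the bottom of its stroke (press arm under 0.5 rad), and the bystanders are within 30 mm of where they stood (x of needle_tip in the frame of dial below 0.0196 m and y of needle_tip in the frame of dial above 0.03 m and angular speed of lever below 0.1 rad/s and value of joint press_arm below 0.5 rad and distance of each of fruit_bowl, mug, tamper, vase from where it was at the start of the episode below 0.03 m); the robot touches nothing.
It fails at once if the needle goes past the last tick (2.5 rad) (x of needle_tip in the frame of dial below 0.0174 m and y of needle_tip in the frame of dial below 0 m).
It fails at once if the handle flies up or is slammed (lever turning faster than 1.5 rad/s) (angular speed of lever above 1.5 rad/s).
It fails at once if a bystander is knocked over (angle between any of fruit_bowl, mug, tamper, vase's own z axis and vertical above 0.5 rad).
It also fails if it takes over 64 s, if anything falls off the work surface, if the arm or the gripper's body presses on something with over 40 N, if the wrist force passes 120 N, or if a joint passes its speed limit or range.

### The arm

A 6-joint arm with a two-finger parallel gripper is mounted at the origin on the work surface. World frame = base frame: x ahead of the robot, y to its left, z up, the work surface at z = 0. Lengths are in m, angles in rad, forces in N, time in s.
With the tool pointing down it reaches from about 0.375 to 0.925 m from the base axis. Payload 5.7 kg.
Tool frame: the origin (TCP) lies midway between the tips of the shut fingers; the grasp point (between the pads) lies 19 mm behind it; z points along the fingers, y is the line along which they close (so a half turn about z gives the same grasp; the last joint's range is limited). The gripper opens to 85 mm and grips with 20 to 120 N. Pads are 22 mm wide; open, the fingers measure 114 mm over their backs; the gripper's body (76 mm by 85 mm) begins 54 mm behind the grasp point. The pads swing forward as they close: fully open they stand 13 mm farther back than shut.
Start: joints at [1.139, 0.359, 1.51, -0, 1.272, -0.115], TCP at [0.187, 0.57, 0.231] pointing down, gripper open.
Joint ranges: [-2.97, 2.97], [-1.01, 2.36], [0.21, 2.38], [-0.96, 4.11], [0.2, 2.71], [-2.98, 2.98]. Speed limits (rad/s): [2.39, 2.39, 3.14, 3.14, 3.14, 3.14].

### API

Orientations are given as a rotation vector (axis times angle).
In Python, from cell import telemetry, cams, manip gives the robot as it stands.
- The arm moves only by the tool play_rows, never from a script. Its argument "commands" is a list of rows, each an object with "delta_pos": the shift along the world's x, y, z scaled (see below), a list of three; "roll": the turn about the world's z scaled (see below); "hand": the opening, from 0 (shut) to 1 (fully open). In form: [{"delta_pos": [tx, ty, tz], "roll": roll, "hand": hand}, ...]. A call has 1 to 8 rows; each row is the pose to reach, as a shift and turn from the pose commanded when the call began; what a row does not reach only later rows make up. The controller multiplies each number of a shift by 12 cm and each number of a turn by 90 degrees. A row lasts 1/10 s, in which the tool goes at most 50 mm and 8.59 degrees, less where a joint would pass 70% of its speed; a pose out of reach is approached as far as the arm can. A call with a number of a shift or a turn outside -1 to 1 is refused whole. A call with a gripper value outside its range is refused whole. The fingers move at their own pace and stop on an object; "force" is the grip in N (left out, the last holds). Time passes only in rows, so rows that repeat a pose let the fingers close. It gives the time, the measured TCP pose, the force, the opening and the grip force at its end, in the units of the state.
- telemetry.observe(): the state, without advancing time (a new reading comes with each control period).
- cams.grab_frame(name): name is "scene" or "top" or "wrist"; returns a dict with "color" (400x640x3 uint8, blue, green, red), "K" (3x3 intrinsics, pixels), "world_from_camera" (4x4, takes a point from camera to world coordinates). Camera axes: x right, y up, looking along -z (the intrinsics and any distortion apply to the point x, -y, -z); pixel columns grow to the right and rows downward; lengths in m; the calibration is good to about 2 mm. A picture is of the moment at which its call begins. There is no depth.
- manip.finish_job(): hands the job in; it is judged then, once.
The state is a dict: "t": time; "q": joint angles; "qvel": joint speeds; "effort": joint torques, N m; "eef_pos": TCP position; "eef_rot": TCP orientation; "force": force on the tool from outside, world axes, zero at the start; "ft_torque": the same for the moment, N m; "width": opening from 0.0 (shut) to 1.0 (fully open); "gripper_force": force on a finger pad.
Only numpy, scipy, OpenCV 4.12 (cv2) and the standard library are available. Lean on these libraries where they do the work, as an engineer would, in place of code of your own. Each camera call takes 0.05 s, during which the arm holds its last target. There are 200 camera calls.

## Working session

There is one attempt and no reset: what is moved stays moved. The work goes in short steps, Python scripts to look and compute and a tool call to move; the robot and the scene stay as the last step left them, time stands still between calls to the robot, and variables do not carry over. Pictures are saved under pics/ and viewed, at most 10 in all, crops included, and the job is handed in when it is done.

Besides the shell and the picture viewer there is one more tool, called after "Call:" by a JSON object that holds its "name" and its "arguments". play_rows: Moves the arm, as the interface text tells. Shifts and turns lie within -1 to 1; 1 stands for 12 cm of shift or 90 degrees of turn. Its arguments: {"type":"object","properties":{"commands":{"type":"array"},"force":{"type":"number"}},"required":["commands"]}

```bash
ls; mkdir -p pics; python3 - <<'E'
from cell import telemetry,cams
import cv2,numpy as np
np.set_printoptions(precision=4,suppress=True)
s=telemetry.observe();print(s)
for n in("scene","top"):
    f=cams.grab_frame(n);cv2.imwrite(f"pics/{n}0.png",f["color"]);print(n,f["K"],f["world_from_camera"],[k for k in f])
E
```

```text
pics
{'t': 0.0, 'q': array([ 1.1389,  0.3595,  1.5114,  0.    ,  1.2725, -0.1151]), 'qvel': array([ 0.0004, -0.    , -0.0011,  0.0003, -0.0011, -0.    ]), 'effort': array([ -0.0006, -52.7631, -27.862 ,  -0.0005,   0.0133,  -0.    ]), 'eef_pos': array([0.1866, 0.5695, 0.2305]), 'eef_rot': array([-0.4955, -3.1018,  0.0028]), 'force': array([0.6533, 0.4976, 0.3483]), 'ft_torque': array([-0.0407,  0.0222, -0.0114]), 'gripper_force': 0.0, 'width': 0.9989265345551879}
scene [[518.0135   0.     317.602 ]
 [  0.     518.0135 193.4837]
 [  0.       0.       1.    ]] [[ 0.746  -0.4651  0.4767  1.3425]
 [ 0.6659  0.5307 -0.5243 -0.8647]
 [-0.0091  0.7085  0.7056  1.3929]
 [ 0.      0.      0.      1.    ]] ['color', 'K', 'world_from_camera']
top [[435.2099   0.     317.8899]
 [  0.     435.2099 200.9809]
 [  0.       0.       1.    ]] [[-0.0221  0.9912 -0.1301  0.3497]
 [-0.9997 -0.0228 -0.0042 -0.0111]
 [-0.0071  0.13    0.9915  1.7634]
 [ 0.      0.      0.      1.    ]] ['color', 'K', 'world_from_camera']
```

View pics/scene0.png

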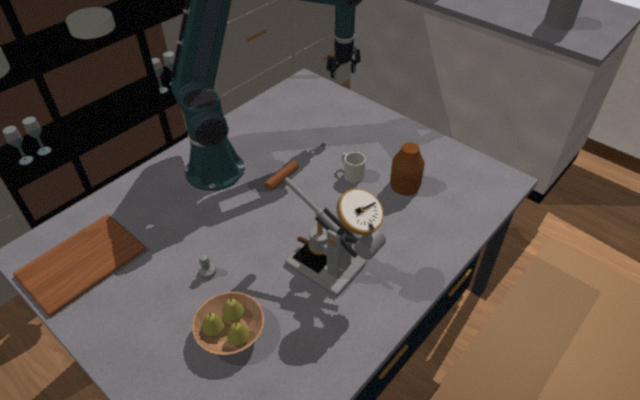

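View pics/top0.png

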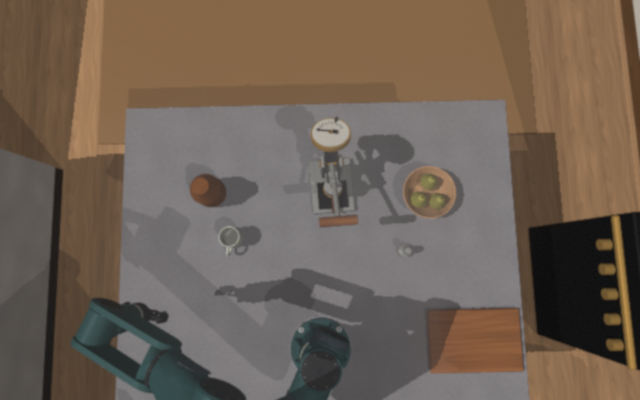

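```bash
cat > h.py <<'E'
import cv2,numpy as np
np.set_printoptions(precision=4,suppress=True)
def ray(f,p):
    K=f["K"];T=f["world_from_camera"]
    d=np.linalg.inv(K)@[p[0],p[1],1];d=T[:3,:3]@[d[0],-d[1],-d[2]]
    return T[:3,3],d/np.linalg.norm(d)
def tri(rs):
    A=sum(np.eye(3)-np.outer(d,d) for o,d in rs);b=sum((np.eye(3)-np.outer(d,d))@o for o,d in rs)
    return np.linalg.solve(A,b)
def proj(f,P):
    T=f["world_from_camera"];c=T[:3,:3].T@(np.asarray(P)-T[:3,3]);q=f["K"]@[c[0],-c[1],-c[2]];return q[:2]/q[2]
def plane(f,p,o,n):
    c,d=ray(f,p);return c+d*((o-c)@n)/(d@n)
E
python3 - <<'E'
from cell import cams
from h import *
for n,box,g in(("scene",(255,150,310,200),(330,180,390,245)),("top",(310,205,365,235),(300,105,360,160))):
    f=cams.grab_frame(n);im=f["color"];np.save(f"pics/{n}.npy",f,allow_pickle=True)
    x0,y0,x1,y1=box;c=im[y0:y1,x0:x1].astype(int)
    m=((c[...,2]-c[...,0])>45).astype(np.uint8)
    k,l,st,ce=cv2.connectedComponentsWithStats(m);i=1+st[1:,4].argmax()
    pts=np.argwhere(l==i)[:,::-1].astype(np.float32)+box[:2]
    print(n,st[i],cv2.minAreaRect(pts),pts.mean(0))
    x0,y0,x1,y1=g
    cv2.imwrite(f"pics/{n}_g.png",cv2.resize(im[y0:y1,x0:x1],None,fx=9,fy=9,interpolation=cv2.INTER_CUBIC))
f=cams.grab_frame("wrist");cv2.imwrite("pics/w0.png",f["color"])
a=cv2.imread("pics/scene_g.png");b=cv2.imread("pics/top_g.png");b=cv2.resize(b,(260,240));a=cv2.resize(a,(540,585))
o=np.zeros((585,800,3),np.uint8);o[:,:540]=a;o[:240,540:]=b;cv2.imwrite("pics/g0.png",o)
E
```

```text
Traceback (most recent call last):
cv2.error: OpenCV(4.12.0) /io/opencv/modules/imgproc/src/convhull.cpp:143: error: (-215:Assertion failed) total >= 0 && (depth == CV_32F || depth == CV_32S) in function 'convexHull'
```

```bash

python3 - <<'E'
from cell import cams
from h import *
r={}
for n,box,g in(("scene",(255,150,310,200),(330,180,390,245)),("top",(310,205,365,235),(300,105,360,160))):
    f=cams.grab_frame(n);im=f["color"]
    x0,y0,x1,y1=box;c=im[y0:y1,x0:x1].astype(int)
    m=((c[...,2]-c[...,0])>45).astype(np.uint8)
    k,l,st,ce=cv2.connectedComponentsWithStats(m);i=1+st[1:,4].argmax()
    pts=(np.argwhere(l==i)[:,::-1]+np.array(box[:2])).astype(np.float32)
    R=cv2.minAreaRect(pts);B=cv2.boxPoints(R);ctr=np.array(R[0])
    e=max(((B[(j+1)%4]+B[(j+2)%4])/2-ctr for j in range(2)),key=np.linalg.norm)
    if (e[0]<0): e=-e
    r[n]=(f,ctr,e);print(n,st[i],R,pts.mean(0),e)
    # dial ellipse from brass/white region
    x0,y0,x1,y1=g;c=im[y0:y1,x0:x1].astype(int)
    m=((c.max(2)>150)).astype(np.uint8)
    k,l,st,ce=cv2.connectedComponentsWithStats(m);i=1+st[1:,4].argmax()
    h=max(cv2.findContours((l==i).astype(np.uint8),0,1)[0],key=len)
    E=cv2.fitEllipse(cv2.convexHull(h).reshape(-1,2).astype(np.float32)+np.float32([x0,y0]));print(" dial",E)
    r[n]+=(E,)
    cv2.imwrite(f"pics/{n}_g.png",cv2.resize(im[y0:y1,x0:x1],None,fx=9,fy=9,interpolation=cv2.INTER_CUBIC))
fs,ft=r["scene"][0],r["top"][0]
print("handle",tri([ray(fs,r["scene"][1]),ray(ft,r["top"][1])]))
for s in(1,-1):
    print("end",tri([ray(fs,r["scene"][1]+s*r["scene"][2]),ray(ft,r["top"][1]+s*r["top"][2])]))
print("dial",tri([ray(fs,r["scene"][3][0]),ray(ft,r["top"][3][0])]))
f=cams.grab_frame("wrist");cv2.imwrite("pics/w0.png",f["color"]);print(f["K"],f["world_from_camera"])
a=cv2.imread("pics/scene_g.png");b=cv2.imread("pics/top_g.png");b=cv2.resize(b,(260,240));a=cv2.resize(a,(540,585))
o=np.zeros((585,800,3),np.uint8);o[:,:540]=a;o[:240,540:]=b;o[300:462,540:]=cv2.resize(f["color"],(260,162));cv2.imwrite("pics/g0.png",o)
E
```

```text
scene [ 10  11  33  26 292] ((281.6219787597656, 173.90245056152344), (8.433382987976074, 37.325531005859375), 51.34019088745117) [281.7055 173.5411] [ 14.5732 -11.6585]
 dial ((361.0364074707031, 209.3525390625), (37.25934982299805, 46.36440658569336), 131.5318145751953)
top [ 10  12  37   9 237] ((337.9882507324219, 220.8470458984375), (6.5958991050720215, 36.35414123535156), 85.60128784179688) [337.8776 220.8143] [18.1235 -1.3941]
 dial ((330.21429443359375, 132.21153259277344), (27.98572540283203, 37.69814682006836), 87.41447448730469)
handle [ 0.4718 -0.0706  0.3116]
end [ 0.4993 -0.0938  0.3878]
end [ 0.445  -0.0482  0.24  ]
dial [ 0.7672 -0.0521  0.3446]
[[344.0189   0.     324.1875]
 [  0.     344.0189 198.1222]
 [  0.       0.       1.    ]] [[ 0.3114 -0.914  -0.2602  0.1211]
 [ 0.9503  0.2993  0.0859  0.5903]
 [-0.0007 -0.274   0.9617  0.3729]
 [ 0.      0.      0.      1.    ]]
```

View pics/g0.png

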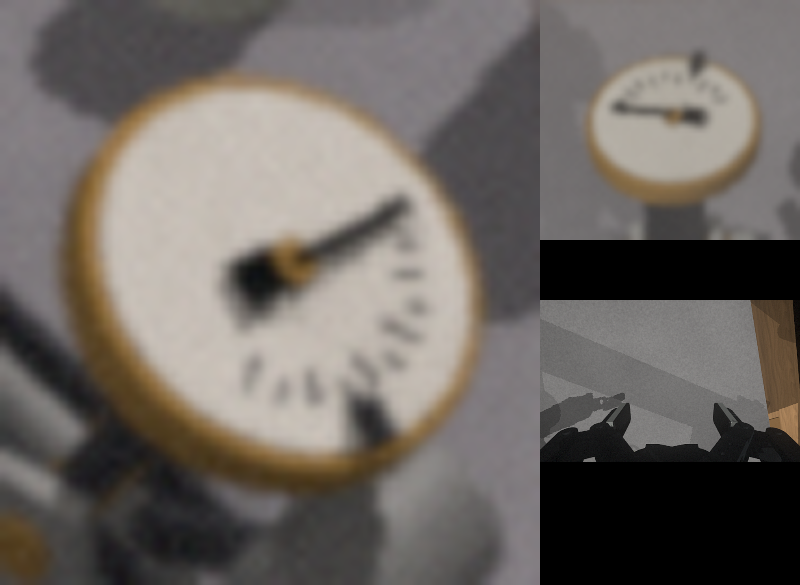

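```bash
cat >> h.py <<'E'
from scipy.optimize import minimize_scalar
YAW=0.06;AX=np.array([0.4718,-0.0706,0])+0.225*np.array([np.cos(YAW),np.sin(YAW),0])+[0,0,.2]
def frame(th):   # dial centre and axes at press arm angle th
    Rz=cv2.Rodrigues(np.array([0,0,YAW]))[0];Ry=cv2.Rodrigues(np.array([0,-th,0.]))[0]
    R=Rz@Ry;return AX+R@[0,0,.165],R
def face(f,c0,r=32):
    x0,y0=(np.array(c0)-r).astype(int);c=f["color"][y0:y0+2*r,x0:x0+2*r].astype(int)
    m=((c.min(2)>145)&(c.max(2)-c.min(2)<45)).astype(np.uint8)
    k,l,st,ce=cv2.connectedComponentsWithStats(m);i=1+st[1:,4].argmax()
    h=max(cv2.findContours((l==i).astype(np.uint8),0,1)[0],key=len)
    return cv2.fitEllipse(cv2.convexHull(h).reshape(-1,2).astype(np.float32)+np.float32([x0,y0]))
def measure(f,thg,off=0.,verbose=False):
    E=face(f,proj(f,frame(thg)[0]))
    th=minimize_scalar(lambda t:np.sum((proj(f,frame(t)[0])-E[0])**2),bounds=(-.6,.7),method='bounded').x
    res=np.array(E[0])-proj(f,frame(th)[0])
    n=measure2(f,E,th)
    return th,E,res,n
def measure2(f,E,th):
    R=frame(th)[1];o0=frame(th)[0];o=plane(f,E[0],o0,R[:,2])
    g=f["color"].max(2).astype(float);x0,y0=(np.array(E[0])-34).astype(int)
    ang=[];rad=[];w=[]
    G=cv2.resize(g[y0:y0+68,x0:x0+68],None,fx=4,fy=4,interpolation=cv2.INTER_CUBIC)
    v,u=np.mgrid[0:272,0:272];P=np.stack([(u+.5)/4-.5+x0,(v+.5)/4-.5+y0],-1).reshape(-1,2)
    K=f["K"];T=f["world_from_camera"];d=np.c_[(P-K[:2,2])/K[0,0],np.ones(len(P))]*[1,-1,-1]@T[:3,:3].T
    X=T[:3,3]+d*(((o-T[:3,3])@R[:,2])/(d@R[:,2]))[:,None]
    L=(X-o)@R;r=np.hypot(L[:,0],L[:,1]);a=1.3-np.arctan2(L[:,1],L[:,0]);a=(a+1)%(2*np.pi)-1
    dk=np.clip(150-G.ravel(),0,None)
    out=[]
    for lo,hi,amin,amax in((.018,.036,-.6,3),(.050,.063,1.4,2.4)):
        s=(r>lo)&(r<hi)&(a>amin)&(a<amax)
        H=np.histogram(a[s],np.arange(amin,amax,.05),weights=dk[s])[0]
        p=amin+.05*(np.convolve(H,np.ones(5),'same').argmax()+.5)
        s2=s&(abs(a-p)<.25);out.append((np.average(a[s2],weights=dk[s2]+1e-9),dk[s2].sum()))
    return out
E
cat > m.py <<'E'
import sys
from cell import cams,telemetry
from h import *
thg=float(sys.argv[1])
s=telemetry.observe();f=cams.grab_frame(sys.argv[2] if len(sys.argv)>2 else "scene")
th,E,res,n=measure(f,thg);print("t %.2f th %.3f res %s needle %.3f (%d) set %.3f (%d)"%(s["t"],th,res,*n[0],*n[1]),np.array(E[1]))
phi=np.arcsin((.2-(s["eef_pos"][2]-.017))/.25);print("tcp",s["eef_pos"],"F",s["force"],"phi if touching %.3f defl*8 %.3f"%(phi,8*(phi-th)))
E
python3 m.py -.45; python3 m.py -.45 top
```

```text
t 0.30 th -0.456 res [-0.6187  0.63  ] needle 0.020 (16590) set 1.660 (28471) [35.4767 43.7431]
tcp [0.1868 0.5699 0.231 ] F [ 0.2059  0.3604 -0.0267] phi if touching -0.056 defl*8 3.203
t 0.35 th -0.440 res [-0.5211  0.0602] needle 0.236 (5903) set 1.713 (7169) [26.0182 35.5986]
tcp [0.1869 0.57   0.2311] F [0.5214 0.0103 0.4423] phi if touching -0.056 defl*8 3.072
```

Call:
{"name": "play_rows", "arguments": {"commands": [{"delta_pos": [0, 0, 0.4], "roll": 0, "hand": 0}, {"delta_pos": [0, 0, 0.8], "roll": 0, "hand": 0}, {"delta_pos": [0.1, -0.25, 1], "roll": 0.08, "hand": 0}, {"delta_pos": [0.2, -0.6, 1], "roll": 0.16, "hand": 0}, {"delta_pos": [0.35, -1, 1], "roll": 0.24, "hand": 0}]}}

```text
t: 0.9
eef_pos: [0.2287, 0.4512, 0.3524]
eef_rot: [-0.106, 3.138, 0.004]
force: [1.3, -0.3, -0.5]
width: 0.144
gripper_force: 0.0
```

```bash
cat > t.py <<'E'
from cell import cams
from h import *
r={}
for n,t in(("scene",-.45),("top",-.45)):
    f=cams.grab_frame(n);c,R=frame(t);E=face(f,proj(f,c));im=f["color"]
    def blob(p,w,fun):
        x0,y0=(np.array(p)-w).astype(int);c=cv2.resize(im[y0:y0+2*w+1,x0:x0+2*w+1],None,fx=4,fy=4,interpolation=cv2.INTER_CUBIC).astype(float)
        W=np.clip(fun(c),0,None);v,u=np.mgrid[0:c.shape[0],0:c.shape[1]]
        k,l,st,ce=cv2.connectedComponentsWithStats((W>0).astype(np.uint8));i=max(range(1,k),key=lambda j:W[l==j].sum());W=W*(l==i)
        return np.array([(u*W).sum(),(v*W).sum()])/W.sum()/4+[x0,y0]-.375,(W>0).sum()/16
    d=lambda a,r_:c+R@[r_*np.cos(1.3-a),r_*np.sin(1.3-a),.003]
    sp=blob(proj(f,d(1.72,.055)),7,lambda c:100-c.max(2))
    hub=blob(E[0],5,lambda c:c[...,2]-c[...,0]-40)
    nd=blob(proj(f,d(0,.036)),4,lambda c:110-c.max(2))
    r[n]=(f,E[0],sp[0],hub[0],nd[0]);print(n,E[0],E[1],sp,hub,nd)
c,R=frame(-.45);P=[tri([ray(r[n][0],r[n][i]) for n in r]) for i in(1,2,3,4)]
L=[R.T@(p-c) for p in P]
for nm,l in zip(("face","set","hub","needle"),L): print(nm,l)
for nm,l in zip(("set","needle"),(L[1],L[3])):
  for o in(L[0],L[2]): q=l-o;print(nm,1.3-np.arctan2(q[1],q[0]),np.hypot(*q[:2]))
E
python3 t.py
```

```text
scene (361.142578125, 209.46669006347656) (35.44483184814453, 43.76457214355469) (array([370.6402, 227.857 ]), np.float64(37.6875)) (array([362.009 , 208.6397]), np.float64(17.0625)) (array([369.8668, 205.1362]), np.float64(18.125))
top (330.17413330078125, 132.21090698242188) (25.976295471191406, 35.911224365234375) (array([335.8974, 118.6388]), np.float64(8.4375)) (array([330.5805, 131.3682]), np.float64(4.5)) (array([318.3479, 129.1952]), np.float64(4.6875))
face [ 0.0014  0.0009 -0.0043]
set [ 0.0556 -0.024   0.0007]
hub [0.0011 0.0001 0.0011]
needle [ 0.0128  0.0363 -0.0025]
set 1.7305246043856815 0.05967123855420088
set 1.71646604639336 0.059692164694201
needle 0.03967121867703716 0.03725840731687056
needle 0.04270153327720605 0.038089900083529034
```

Call:
{"name": "play_rows", "arguments": {"commands": [{"delta_pos": [0.15, -0.33, 0.05], "roll": 0, "hand": 0}, {"delta_pos": [0.3, -0.66, 0.1], "roll": 0, "hand": 0}, {"delta_pos": [0.45, -1, 0.15], "roll": 0, "hand": 0}]}}

```text
t: 1.3
eef_pos: [0.2828, 0.3305, 0.3695]
eef_rot: [-0.095, 3.14, 0.0]
force: [1.1, 0.4, 0.5]
width: -0.005
gripper_force: 0.0
```

Call:
{"name": "play_rows", "arguments": {"commands": [{"delta_pos": [0.15, -0.33, 0], "roll": 0, "hand": 0}, {"delta_pos": [0.3, -0.66, 0], "roll": 0, "hand": 0}, {"delta_pos": [0.45, -1, 0], "roll": 0, "hand": 0}]}}

```text
t: 1.6
eef_pos: [0.337, 0.2102, 0.3696]
eef_rot: [-0.094, 3.139, 0.001]
force: [1.4, -0.6, 0.2]
width: 0.002
gripper_force: 0.0
```

Call:
{"name": "play_rows", "arguments": {"commands": [{"delta_pos": [0.15, -0.33, 0], "roll": 0, "hand": 0}, {"delta_pos": [0.3, -0.66, 0], "roll": 0, "hand": 0}, {"delta_pos": [0.45, -1, 0], "roll": 0, "hand": 0}]}}

```text
t: 1.9
eef_pos: [0.3911, 0.09, 0.3696]
eef_rot: [-0.093, 3.139, 0.001]
force: [1.1, 0.3, 0.2]
width: -0.001
gripper_force: 0.0
```

Call:
{"name": "play_rows", "arguments": {"commands": [{"delta_pos": [0.17, -0.33, 0], "roll": 0, "hand": 0}, {"delta_pos": [0.34, -0.66, 0], "roll": 0, "hand": 0}, {"delta_pos": [0.5, -1, 0], "roll": 0, "hand": 0}]}}

```text
t: 2.2
eef_pos: [0.4514, -0.0302, 0.3695]
eef_rot: [-0.093, 3.139, 0.0]
force: [0.1, 0.1, -1.4]
width: -0.005
gripper_force: 0.0
```

Call:
{"name": "play_rows", "arguments": {"commands": [{"delta_pos": [0.17, -0.34, 0], "roll": 0, "hand": 0}, {"delta_pos": [0.17, -0.34, -0.1], "roll": 0, "hand": 0}, {"delta_pos": [0.17, -0.34, -0.2], "roll": 0, "hand": 0}, {"delta_pos": [0.17, -0.34, -0.25], "roll": 0, "hand": 0}]}}

```text
t: 2.6
eef_pos: [0.4696, -0.0682, 0.3375]
eef_rot: [0.094, -3.137, -0.002]
force: [-0.2, -0.3, -0.2]
width: -0.006
gripper_force: 0.0
```

```bash
python3 - <<'E'
s=open('h.py').read()
s=s.replace("""    X=T[:3,3]+d*(((o-T[:3,3])@R[:,2])/(d@R[:,2]))[:,None]
    L=(X-o)@R;r=np.hypot(L[:,0],L[:,1]);a=1.3-np.arctan2(L[:,1],L[:,0]);a=(a+1)%(2*np.pi)-1
""","").replace("""    for lo,hi,amin,amax in((.018,.036,-.6,3),(.050,.063,1.4,2.4)):
""","""    for lo,hi,amin,amax,h in((.018,.036,-.6,3,.003),(.050,.063,1.4,2.4,.005)):
        oh=o+h*R[:,2];X=T[:3,3]+d*(((oh-T[:3,3])@R[:,2])/(d@R[:,2]))[:,None]
        L=(X-oh)@R;r=np.hypot(L[:,0],L[:,1]);a=1.3-np.arctan2(L[:,1],L[:,0]);a=(a+1)%(2*np.pi)-1
""")
open('h.py','w').write(s)
E
python3 m.py -.45; python3 m.py -.45 top
python3 -c "
from cell import cams
import cv2,numpy as np
a=cams.grab_frame('scene')['color'];b=cams.grab_frame('top')['color']
cv2.imwrite('pics/s1.png',np.hstack([a[120:280,220:420],b[100:260,240:440]]).repeat(2,0).repeat(2,1))"
```

```text
t 2.60 th -0.454 res [-0.6191  0.6318] needle 0.048 (14590) set 1.709 (25414) [35.8026 43.9102]
tcp [ 0.4696 -0.0682  0.3375] F [-0.2238 -0.3268 -0.2334] phi if touching -0.503 defl*8 -0.389
t 2.65 th -0.441 res [-0.3977  0.046 ] needle 0.131 (5346) set 1.723 (9844) [26.4445 35.759 ]
tcp [ 0.4692 -0.0679  0.337 ] F [-0.636  -0.0768 -0.2046] phi if touching -0.501 defl*8 -0.478
```

View pics/s1.png

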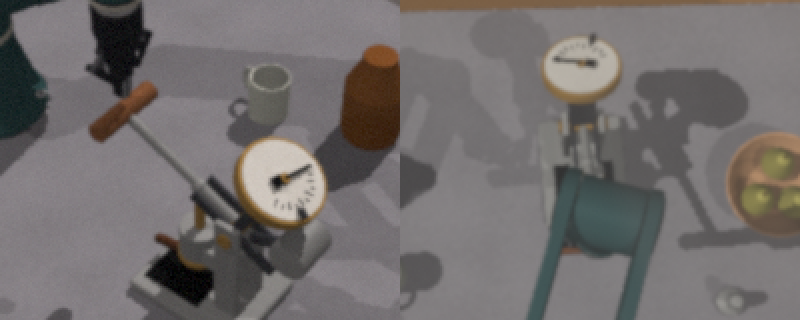

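Call:
{"name": "play_rows", "arguments": {"commands": [{"delta_pos": [0.01, 0, -0.06], "roll": 0, "hand": 0}, {"delta_pos": [0.01, 0, -0.11], "roll": 0, "hand": 0}, {"delta_pos": [0.0, 0, -0.16], "roll": 0, "hand": 0}, {"delta_pos": [-0.02, 0, -0.21], "roll": 0, "hand": 0}, {"delta_pos": [-0.04, 0, -0.26], "roll": 0, "hand": 0}, {"delta_pos": [-0.06, 0, -0.3], "roll": 0, "hand": 0}, {"delta_pos": [-0.075, 0, -0.34], "roll": 0, "hand": 0}, {"delta_pos": [-0.09, 0, -0.38], "roll": 0, "hand": 0}]}}

```text
t: 3.6
eef_pos: [0.4591, -0.07, 0.2942]
eef_rot: [0.094, -3.139, 0.002]
force: [-5.4, -0.7, 11.6]
width: -0.0
gripper_force: 6.0
```

```bash
python3 m.py -.43
```

```text
t 3.60 th -0.455 res [-0.6369  0.6498] needle 0.994 (12578) set 1.708 (25284) [35.7152 43.9632]
tcp [ 0.4591 -0.07    0.2942] F [-5.3977 -0.7492 11.6445] phi if touching -0.314 defl*8 1.127
```

Call:
{"name": "play_rows", "arguments": {"commands": [{"delta_pos": [-0.01, 0, -0.03], "roll": 0, "hand": 0}, {"delta_pos": [-0.02, 0, -0.06], "roll": 0, "hand": 0}, {"delta_pos": [-0.025, 0, -0.085], "roll": 0, "hand": 0}, {"delta_pos": [-0.03, 0, -0.11], "roll": 0, "hand": 0}, {"delta_pos": [-0.035, 0, -0.13], "roll": 0, "hand": 0}, {"delta_pos": [-0.04, 0, -0.145], "roll": 0, "hand": 0}]}}

```text
t: 4.25
eef_pos: [0.4531, -0.0703, 0.277]
eef_rot: [0.094, -3.137, 0.003]
force: [-10.0, -1.6, 16.1]
width: 0.001
gripper_force: 8.2
```

```bash
python3 m.py -.43
```

```text
t 4.25 th -0.444 res [-0.5985  0.6181] needle 1.538 (14435) set 1.702 (25867) [35.7721 43.9102]
tcp [ 0.4531 -0.0703  0.277 ] F [-9.9614 -1.6207 16.0551] phi if touching -0.242 defl*8 1.613
```

Call:
{"name": "play_rows", "arguments": {"commands": [{"delta_pos": [-0.003, 0, -0.015], "roll": 0, "hand": 0}, {"delta_pos": [-0.005, 0, -0.025], "roll": 0, "hand": 0}, {"delta_pos": [-0.007, 0, -0.03], "roll": 0, "hand": 0}, {"delta_pos": [-0.008, 0, -0.035], "roll": 0, "hand": 0}]}}

```text
t: 4.7
eef_pos: [0.4519, -0.0704, 0.2729]
eef_rot: [0.095, -3.136, 0.003]
force: [-11.8, -2.5, 16.2]
width: -0.001
gripper_force: 8.3
```

```bash
python3 m.py -.43
```

```text
t 4.70 th -0.433 res [-0.6247  0.6534] needle 1.534 (16141) set 1.704 (27738) [35.7627 44.0455]
tcp [ 0.4519 -0.0704  0.2729] F [-11.8188  -2.489   16.2009] phi if touching -0.225 defl*8 1.662
```

Call:
{"name": "play_rows", "arguments": {"commands": [{"delta_pos": [-0.01, 0, -0.02], "roll": 0, "hand": 0}, {"delta_pos": [-0.02, 0, -0.037], "roll": 0, "hand": 0}, {"delta_pos": [-0.025, 0, -0.05], "roll": 0, "hand": 0}, {"delta_pos": [-0.03, 0, -0.058], "roll": 0, "hand": 0}]}}

```text
t: 5.15
eef_pos: [0.4502, -0.0705, 0.2664]
eef_rot: [-0.095, 3.14, -0.004]
force: [-6.9, -1.4, 15.7]
width: -0.003
gripper_force: 7.9
```

```bash
python3 m.py -.42
```

```text
t 5.15 th -0.418 res [-0.5896  0.6274] needle 1.602 (15091) set 1.710 (24090) [35.9077 43.9224]
tcp [ 0.4502 -0.0705  0.2664] F [-6.8699 -1.392  15.7088] phi if touching -0.199 defl*8 1.756
```

Call:
{"name": "play_rows", "arguments": {"commands": [{"delta_pos": [-0.004, 0, -0.017], "roll": 0, "hand": 0}, {"delta_pos": [-0.008, 0, -0.03], "roll": 0, "hand": 0}, {"delta_pos": [-0.011, 0, -0.04], "roll": 0, "hand": 0}, {"delta_pos": [-0.014, 0, -0.048], "roll": 0, "hand": 0}, {"delta_pos": [-0.016, 0, -0.056], "roll": 0, "hand": 0}, {"delta_pos": [-0.018, 0, -0.064], "roll": 0, "hand": 0}]}}

```text
t: 5.8
eef_pos: [0.4482, -0.0706, 0.2589]
eef_rot: [-0.095, 3.14, -0.004]
force: [-6.1, -1.4, 16.2]
width: -0.002
gripper_force: 8.1
```

```bash
python3 m.py -.4
```

```text
t 5.80 th -0.399 res [-0.6045  0.6583] needle 1.738 (16572) set 1.711 (25522) [35.8194 43.8392]
tcp [ 0.4482 -0.0706  0.2589] F [-6.1357 -1.4434 16.2069] phi if touching -0.168 defl*8 1.845
```

Call:
{"name": "play_rows", "arguments": {"commands": [{"delta_pos": [-0.001, 0, -0.004], "roll": 0, "hand": 0}, {"delta_pos": [-0.002, 0, -0.01], "roll": 0, "hand": 0}, {"delta_pos": [-0.003, 0, -0.016], "roll": 0, "hand": 0}, {"delta_pos": [-0.004, 0, -0.022], "roll": 0, "hand": 0}, {"delta_pos": [-0.005, 0, -0.028], "roll": 0, "hand": 0}, {"delta_pos": [-0.006, 0, -0.034], "roll": 0, "hand": 0}, {"delta_pos": [-0.007, 0, -0.04], "roll": 0, "hand": 0}, {"delta_pos": [-0.008, 0, -0.046], "roll": 0, "hand": 0}]}}

```text
t: 6.65
eef_pos: [0.447, -0.0707, 0.2532]
eef_rot: [0.095, -3.14, 0.004]
force: [-7.0, -3.4, 15.8]
width: 0.002
gripper_force: 7.9
```

```bash
python3 m.py -.38
```

```text
t 6.65 th -0.373 res [-0.5714  0.6419] needle 1.664 (15934) set 1.714 (24745) [35.6197 43.8593]
tcp [ 0.447  -0.0707  0.2532] F [-7.0363 -3.4297 15.848 ] phi if touching -0.145 defl*8 1.819
```

Call:
{"name": "play_rows", "arguments": {"commands": [{"delta_pos": [-0.001, 0, -0.008], "roll": 0, "hand": 0}, {"delta_pos": [-0.002, 0, -0.015], "roll": 0, "hand": 0}, {"delta_pos": [-0.003, 0, -0.022], "roll": 0, "hand": 0}, {"delta_pos": [-0.004, 0, -0.029], "roll": 0, "hand": 0}, {"delta_pos": [-0.005, 0, -0.036], "roll": 0, "hand": 0}, {"delta_pos": [-0.006, 0, -0.043], "roll": 0, "hand": 0}, {"delta_pos": [-0.007, 0, -0.05], "roll": 0, "hand": 0}, {"delta_pos": [-0.009, 0, -0.057], "roll": 0, "hand": 0}]}}

```text
t: 7.5
eef_pos: [0.4456, -0.0708, 0.2462]
eef_rot: [0.095, -3.139, 0.005]
force: [-7.9, -3.4, 15.5]
width: 0.001
gripper_force: 7.8
```

```bash
python3 m.py -.35
```

```text
t 7.50 th -0.345 res [-0.584   0.6778] needle 1.684 (14357) set 1.713 (23038) [35.407  43.9376]
tcp [ 0.4456 -0.0708  0.2462] F [-7.9093 -3.4017 15.486 ] phi if touching -0.117 defl*8 1.827
```

Call:
{"name": "play_rows", "arguments": {"commands": [{"delta_pos": [-0.002, 0, -0.009], "roll": 0, "hand": 0}, {"delta_pos": [-0.004, 0, -0.017], "roll": 0, "hand": 0}, {"delta_pos": [-0.006, 0, -0.025], "roll": 0, "hand": 0}, {"delta_pos": [-0.008, 0, -0.033], "roll": 0, "hand": 0}, {"delta_pos": [-0.009, 0, -0.041], "roll": 0, "hand": 0}, {"delta_pos": [-0.01, 0, -0.049], "roll": 0, "hand": 0}, {"delta_pos": [-0.011, 0, -0.056], "roll": 0, "hand": 0}, {"delta_pos": [-0.012, 0, -0.063], "roll": 0, "hand": 0}]}}

```text
t: 8.35
eef_pos: [0.4443, -0.0708, 0.2386]
eef_rot: [0.095, -3.139, 0.005]
force: [-7.0, -4.0, 15.4]
width: -0.004
gripper_force: 7.7
```

```bash
python3 m.py -.32
```

```text
t 8.35 th -0.315 res [-0.6254  0.7527] needle 1.686 (14743) set 1.715 (23784) [34.9932 43.8251]
tcp [ 0.4443 -0.0708  0.2386] F [-6.9819 -3.9954 15.3679] phi if touching -0.087 defl*8 1.828
```

Call:
{"name": "play_rows", "arguments": {"commands": [{"delta_pos": [-0.001, 0, -0.009], "roll": 0, "hand": 0}, {"delta_pos": [-0.003, 0, -0.018], "roll": 0, "hand": 0}, {"delta_pos": [-0.004, 0, -0.027], "roll": 0, "hand": 0}, {"delta_pos": [-0.005, 0, -0.036], "roll": 0, "hand": 0}, {"delta_pos": [-0.006, 0, -0.044], "roll": 0, "hand": 0}, {"delta_pos": [-0.007, 0, -0.052], "roll": 0, "hand": 0}, {"delta_pos": [-0.008, 0, -0.06], "roll": 0, "hand": 0}, {"delta_pos": [-0.009, 0, -0.068], "roll": 0, "hand": 0}]}}

```text
t: 9.2
eef_pos: [0.4431, -0.0709, 0.2304]
eef_rot: [0.095, -3.139, 0.005]
force: [-7.0, -3.5, 15.2]
width: -0.001
gripper_force: 7.7
```

```bash
python3 m.py -.28
```

```text
t 9.20 th -0.285 res [-0.647   0.8074] needle 1.717 (14731) set 1.713 (23552) [34.7926 43.6271]
tcp [ 0.4431 -0.0709  0.2304] F [-7.0085 -3.5463 15.1541] phi if touching -0.054 defl*8 1.855
```

Call:
{"name": "play_rows", "arguments": {"commands": [{"delta_pos": [-0.001, 0, -0.009], "roll": 0, "hand": 0}, {"delta_pos": [-0.001, 0, -0.017], "roll": 0, "hand": 0}, {"delta_pos": [-0.002, 0, -0.025], "roll": 0, "hand": 0}, {"delta_pos": [-0.003, 0, -0.033], "roll": 0, "hand": 0}, {"delta_pos": [-0.003, 0, -0.041], "roll": 0, "hand": 0}, {"delta_pos": [-0.004, 0, -0.049], "roll": 0, "hand": 0}, {"delta_pos": [-0.005, 0, -0.057], "roll": 0, "hand": 0}, {"delta_pos": [-0.006, 0, -0.065], "roll": 0, "hand": 0}]}}

```text
t: 10.05
eef_pos: [0.4423, -0.0709, 0.2225]
eef_rot: [0.095, -3.139, 0.005]
force: [-8.3, -5.3, 15.0]
width: -0.001
gripper_force: 7.6
```

```bash
python3 m.py -.25; python3 m.py -.25 top
```

```text
t 10.05 th -0.255 res [-0.6303  0.8165] needle 1.722 (10499) set 1.714 (21645) [34.4879 43.5219]
tcp [ 0.4423 -0.0709  0.2225] F [-8.3202 -5.2935 15.0499] phi if touching -0.022 defl*8 1.866
t 10.10 th -0.240 res [-0.4583  0.0466] needle 1.774 (7495) set 1.737 (9108) [31.8172 36.6376]
tcp [ 0.4423 -0.0709  0.2224] F [-8.0376 -3.4185 14.4351] phi if touching -0.022 defl*8 1.751
```

Call:
{"name": "play_rows", "arguments": {"commands": [{"delta_pos": [-0.001, 0, -0.009], "roll": 0, "hand": 0}, {"delta_pos": [-0.002, 0, -0.017], "roll": 0, "hand": 0}, {"delta_pos": [-0.003, 0, -0.025], "roll": 0, "hand": 0}, {"delta_pos": [-0.004, 0, -0.033], "roll": 0, "hand": 0}, {"delta_pos": [-0.004, 0, -0.041], "roll": 0, "hand": 0}, {"delta_pos": [-0.004, 0, -0.049], "roll": 0, "hand": 0}, {"delta_pos": [-0.004, 0, -0.057], "roll": 0, "hand": 0}, {"delta_pos": [-0.004, 0, -0.065], "roll": 0, "hand": 0}]}}

```text
t: 10.95
eef_pos: [0.4417, -0.071, 0.2146]
eef_rot: [0.095, -3.139, 0.005]
force: [-7.4, -4.9, 14.2]
width: -0.003
gripper_force: 7.4
```

```bash
python3 m.py -.22
```

```text
t 10.95 th -0.224 res [-0.5882  0.7928] needle 1.722 (13223) set 1.724 (21569) [34.2527 43.4607]
tcp [ 0.4417 -0.071   0.2146] F [-7.4113 -4.887  14.1964] phi if touching 0.010 defl*8 1.869
```

Call:
{"name": "play_rows", "arguments": {"commands": [{"delta_pos": [0, 0, -0.008], "roll": 0, "hand": 0}, {"delta_pos": [0, 0, -0.016], "roll": 0, "hand": 0}, {"delta_pos": [0, 0, -0.024], "roll": 0, "hand": 0}, {"delta_pos": [0, 0, -0.031], "roll": 0, "hand": 0}, {"delta_pos": [0, 0, -0.039], "roll": 0, "hand": 0}, {"delta_pos": [0, 0, -0.047], "roll": 0, "hand": 0}, {"delta_pos": [0, 0, -0.055], "roll": 0, "hand": 0}, {"delta_pos": [0, 0, -0.063], "roll": 0, "hand": 0}]}}

```text
t: 11.8
eef_pos: [0.4414, -0.071, 0.2069]
eef_rot: [0.095, -3.138, 0.005]
force: [-9.1, -5.2, 14.7]
width: -0.001
gripper_force: 7.3
```

```bash
python3 m.py -.19
```

```text
t 11.80 th -0.192 res [-0.6214  0.8727] needle 1.708 (11947) set 1.716 (20785) [33.8055 43.4241]
tcp [ 0.4414 -0.071   0.2069] F [-9.132  -5.1835 14.7075] phi if touching 0.040 defl*8 1.861
```

Call:
{"name": "play_rows", "arguments": {"commands": [{"delta_pos": [0, 0, -0.009], "roll": 0, "hand": 0}, {"delta_pos": [0, 0, -0.017], "roll": 0, "hand": 0}, {"delta_pos": [0, 0, -0.025], "roll": 0, "hand": 0}, {"delta_pos": [0, 0, -0.034], "roll": 0, "hand": 0}, {"delta_pos": [0, 0, -0.042], "roll": 0, "hand": 0}, {"delta_pos": [0, 0, -0.05], "roll": 0, "hand": 0}, {"delta_pos": [0, 0, -0.058], "roll": 0, "hand": 0}, {"delta_pos": [0, 0, -0.066], "roll": 0, "hand": 0}]}}

```text
t: 12.65
eef_pos: [0.4413, -0.0709, 0.1989]
eef_rot: [0.095, -3.138, 0.005]
force: [-8.5, -5.2, 14.5]
width: -0.002
gripper_force: 7.2
```

```bash
python3 m.py -.16
```

```text
t 12.65 th -0.161 res [-0.5642  0.8264] needle 1.735 (13915) set 1.722 (20565) [33.4006 43.3409]
tcp [ 0.4413 -0.0709  0.1989] F [-8.543  -5.184  14.5423] phi if touching 0.073 defl*8 1.865
```

Call:
{"name": "play_rows", "arguments": {"commands": [{"delta_pos": [0, 0, -0.008], "roll": 0, "hand": 0}, {"delta_pos": [0, 0, -0.016], "roll": 0, "hand": 0}, {"delta_pos": [0, 0, -0.024], "roll": 0, "hand": 0}, {"delta_pos": [0.001, 0, -0.032], "roll": 0, "hand": 0}, {"delta_pos": [0.001, 0, -0.04], "roll": 0, "hand": 0}, {"delta_pos": [0.002, 0, -0.048], "roll": 0, "hand": 0}, {"delta_pos": [0.002, 0, -0.056], "roll": 0, "hand": 0}, {"delta_pos": [0.003, 0, -0.064], "roll": 0, "hand": 0}]}}

```text
t: 13.5
eef_pos: [0.4415, -0.0709, 0.1911]
eef_rot: [0.096, -3.138, 0.005]
force: [-8.3, -5.4, 14.5]
width: 0.002
gripper_force: 7.0
```

```bash
python3 m.py -.13; python3 m.py -.13 top
```

```text
t 13.50 th -0.128 res [-0.5685  0.8712] needle 1.700 (13211) set 1.720 (20170) [33.1043 43.5501]
tcp [ 0.4415 -0.0709  0.1911] F [-8.2704 -5.4381 14.5383] phi if touching 0.104 defl*8 1.850
t 13.55 th -0.116 res [-0.375   0.0355] needle 1.764 (6971) set 1.743 (9238) [34.5683 37.1034]
tcp [ 0.4415 -0.0709  0.191 ] F [-8.3408 -5.6832 13.7512] phi if touching 0.104 defl*8 1.762
```

Call:
{"name": "play_rows", "arguments": {"commands": [{"delta_pos": [0, 0, -0.011], "roll": 0, "hand": 0}, {"delta_pos": [0.001, 0, -0.02], "roll": 0, "hand": 0}, {"delta_pos": [0.001, 0, -0.028], "roll": 0, "hand": 0}, {"delta_pos": [0.002, 0, -0.036], "roll": 0, "hand": 0}, {"delta_pos": [0.003, 0, -0.045], "roll": 0, "hand": 0}, {"delta_pos": [0.004, 0, -0.053], "roll": 0, "hand": 0}, {"delta_pos": [0.005, 0, -0.062], "roll": 0, "hand": 0}, {"delta_pos": [0.006, 0, -0.07], "roll": 0, "hand": 0}]}}

```text
t: 14.4
eef_pos: [0.4421, -0.0708, 0.1826]
eef_rot: [0.096, -3.137, 0.004]
force: [-8.6, -6.0, 13.5]
width: -0.001
gripper_force: 6.9
```

```bash
python3 m.py -.1
```

```text
t 14.40 th -0.093 res [-0.5748  0.9256] needle 1.709 (12189) set 1.720 (19894) [32.5849 43.4348]
tcp [ 0.4421 -0.0708  0.1826] F [-8.5959 -5.9944 13.4687] phi if touching 0.138 defl*8 1.848
```

Call:
{"name": "play_rows", "arguments": {"commands": [{"delta_pos": [0, 0, -0.009], "roll": 0, "hand": 0}, {"delta_pos": [0.001, 0, -0.018], "roll": 0, "hand": 0}, {"delta_pos": [0.002, 0, -0.026], "roll": 0, "hand": 0}, {"delta_pos": [0.003, 0, -0.034], "roll": 0, "hand": 0}, {"delta_pos": [0.004, 0, -0.043], "roll": 0, "hand": 0}, {"delta_pos": [0.006, 0, -0.051], "roll": 0, "hand": 0}, {"delta_pos": [0.008, 0, -0.06], "roll": 0, "hand": 0}, {"delta_pos": [0.01, 0, -0.069], "roll": 0, "hand": 0}]}}

```text
t: 15.25
eef_pos: [0.4433, -0.0706, 0.1743]
eef_rot: [0.095, -3.137, 0.003]
force: [-8.8, -3.9, 13.4]
width: 0.003
gripper_force: 6.8
```

```bash
python3 m.py -.06
```

```text
t 15.25 th -0.061 res [-0.5267  0.8896] needle 1.697 (10492) set 1.712 (18930) [31.8844 43.774 ]
tcp [ 0.4433 -0.0706  0.1743] F [-8.7761 -3.9342 13.4334] phi if touching 0.172 defl*8 1.862
```

Call:
{"name": "play_rows", "arguments": {"commands": [{"delta_pos": [0, 0, -0.009], "roll": 0, "hand": 0}, {"delta_pos": [0.001, 0, -0.018], "roll": 0, "hand": 0}, {"delta_pos": [0.002, 0, -0.026], "roll": 0, "hand": 0}, {"delta_pos": [0.003, 0, -0.034], "roll": 0, "hand": 0}, {"delta_pos": [0.004, 0, -0.043], "roll": 0, "hand": 0}, {"delta_pos": [0.006, 0, -0.051], "roll": 0, "hand": 0}, {"delta_pos": [0.008, 0, -0.06], "roll": 0, "hand": 0}, {"delta_pos": [0.01, 0, -0.069], "roll": 0, "hand": 0}]}}

```text
t: 16.1
eef_pos: [0.4443, -0.0705, 0.1659]
eef_rot: [0.096, -3.137, 0.003]
force: [-7.9, -4.4, 12.6]
width: -0.003
gripper_force: 6.7
```

```bash
python3 m.py -.03
```

```text
t 16.10 th -0.028 res [-0.4726  0.8404] needle 1.725 (12880) set 1.725 (19976) [31.3385 43.7437]
tcp [ 0.4443 -0.0705  0.1659] F [-7.946  -4.3844 12.6309] phi if touching 0.206 defl*8 1.870
```

Call:
{"name": "play_rows", "arguments": {"commands": [{"delta_pos": [-0.006, 0, 0.02], "roll": 0, "hand": 0}, {"delta_pos": [-0.012, 0, 0.045], "roll": 0, "hand": 0}, {"delta_pos": [-0.017, 0, 0.07], "roll": 0, "hand": 0}, {"delta_pos": [-0.022, 0, 0.095], "roll": 0, "hand": 0}, {"delta_pos": [-0.026, 0, 0.12], "roll": 0, "hand": 0}, {"delta_pos": [-0.03, 0, 0.145], "roll": 0, "hand": 0}, {"delta_pos": [-0.034, 0, 0.17], "roll": 0, "hand": 0}, {"delta_pos": [-0.038, 0, 0.195], "roll": 0, "hand": 0}]}}

```text
t: 16.95
eef_pos: [0.442, -0.0706, 0.1897]
eef_rot: [-0.095, 3.139, -0.004]
force: [-1.7, -4.2, 5.8]
width: 0.001
gripper_force: 3.3
```

Call:
{"name": "play_rows", "arguments": {"commands": [{"delta_pos": [-0.003, 0, 0.025], "roll": 0, "hand": 0}, {"delta_pos": [-0.006, 0, 0.05], "roll": 0, "hand": 0}, {"delta_pos": [-0.009, 0, 0.075], "roll": 0, "hand": 0}, {"delta_pos": [-0.01, 0, 0.1], "roll": 0, "hand": 0}, {"delta_pos": [-0.011, 0, 0.12], "roll": 0, "hand": 0}, {"delta_pos": [-0.012, 0, 0.14], "roll": 0, "hand": 0}, {"delta_pos": [-0.013, 0, 0.16], "roll": 0, "hand": 0}, {"delta_pos": [-0.013, 0, 0.18], "roll": 0, "hand": 0}]}}

```text
t: 17.75
eef_pos: [0.4397, -0.0691, 0.2105]
eef_rot: [0.095, -3.139, -0.001]
force: [1.4, -0.4, 1.0]
width: 0.002
gripper_force: 0.7
```

```bash
python3 m.py -.0
```

```text
t 17.75 th -0.007 res [-0.4738  0.8715] needle 0.090 (13318) set 1.717 (17084) [30.9305 43.7532]
tcp [ 0.4397 -0.0691  0.2105] F [ 1.3846 -0.4199  0.9959] phi if touching 0.026 defl*8 0.266
```

Call:
{"name": "play_rows", "arguments": {"commands": [{"delta_pos": [0, 0, 0.01], "roll": 0, "hand": 0}, {"delta_pos": [0, 0, 0.02], "roll": 0, "hand": 0}, {"delta_pos": [0, 0, 0.035], "roll": 0, "hand": 0}, {"delta_pos": [0, 0, 0.06], "roll": 0, "hand": 0}, {"delta_pos": [0, 0, 0.15], "roll": 0, "hand": 0}, {"delta_pos": [0, 0, 0.4], "roll": 0, "hand": 0}, {"delta_pos": [0, 0, 0.7], "roll": 0, "hand": 0}, {"delta_pos": [0, 0, 1], "roll": 0, "hand": 0}]}}

```text
t: 18.6
eef_pos: [0.4395, -0.0694, 0.3324]
eef_rot: [0.095, -3.139, -0.0]
force: [1.2, 0.2, 0.4]
width: 0.002
gripper_force: 0.0
```

Call:
{"name": "play_rows", "arguments": {"commands": [{"delta_pos": [-0.1, 0, 0.2], "roll": 0, "hand": 0}, {"delta_pos": [-0.1, 0, 0.4], "roll": 0, "hand": 0}, {"delta_pos": [-0.1, 0, 0.5], "roll": 0, "hand": 0}, {"delta_pos": [-0.1, 0, 0.5], "roll": 0, "hand": 0}, {"delta_pos": [-0.1, 0, 0.5], "roll": 0, "hand": 0}, {"delta_pos": [-0.1, 0, 0.5], "roll": 0, "hand": 0}, {"delta_pos": [-0.1, 0, 0.5], "roll": 0, "hand": 0}, {"delta_pos": [-0.1, 0, 0.5], "roll": 0, "hand": 0}]}}

```text
t: 19.4
eef_pos: [0.4278, -0.0694, 0.3897]
eef_rot: [0.095, -3.138, -0.001]
force: [0.4, 0.3, 0.6]
width: -0.0
gripper_force: 0.0
```

```bash
python3 m.py -.02; python3 -c "
from cell import cams
import cv2
cv2.imwrite('pics/s2.png',cams.grab_frame('scene')['color'])"
```

```text
t 19.40 th -0.028 res [-0.5084  0.9045] needle -0.062 (14246) set 1.724 (19626) [31.0802 43.7173]
tcp [ 0.4278 -0.0694  0.3897] F [0.3916 0.2576 0.6172] phi if touching -0.763 defl*8 -5.882
```

View pics/s2.png

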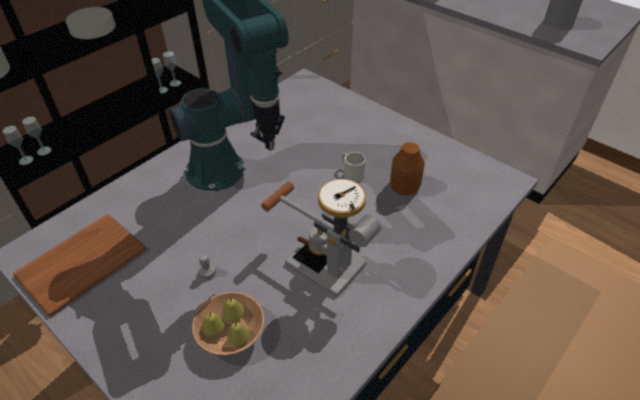

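The picture shows the gripper at about (265, 135), clear of the handle at (278, 195). The needle is at zero and the bystanders are where they started, so I'm handing in.

```bash
python3 -c "
from cell import manip
print(manip.finish_job())"
```

```text
the job is handed in; nothing more can be done
None
```

I handed the job in: by my camera readings the needle stayed within about 0.05 rad of the set pointer for about 10 s, with the press arm well above the bottom of its stroke; I then eased the pressure off to zero and let the handle go, and the bystanders looked unmoved (no verdict came back).

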